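# Slide the locked specimen carriage under the macro camera

### The job

Bring the culture dish under the camera of the imaging stand: hold the red lock button on the carriage down with the fingertips, keep it down while you push the carriage along its rail until it is fully home against the end stop below the lens, then let go of the button so that the lock springs back up and holds it there. Work by pressing and pushing only: the dish must ride along in its seat, not lifted, and everything else on the bench is left where it stands.

Things in the scene. Friction and masses are not known exactly. Their poses are not given: they have to be found in the camera images.
- stand: macro imaging stand, fixed: light grey base plate 200 (x) x 520 (y) x 16 mm, origin at the centre of its underside; at yaw 0 its x points away from the robot, y to the left. A slotted aluminium rail 60 mm wide, top 40 mm up, runs along its y axis (x = 0) between y = -160 and 230 mm. A steel column, 400 mm tall, 25 mm thick, stands at y = -215 mm. The carriage goes towards -y
- lens (a point): centre of the underside of the ring light and lens, 155 mm above the bench, in line with the rail. The light is 76 mm across, lens and blue camera above it reach up to 376 mm, and an arm goes from them to the column, away from the button. The dish stops right below
- button_top (a point): centre of the top of the red round lock button, 28 mm across, 74 mm above the bench, 9 mm proud of its collar; rides on the carriage, goes straight down. A fixed upright aluminium finger rest, 56 mm wide, 9 mm thick, top 86 mm up, stands across the carriage, its face 22 mm from the button's centre towards -y of the stand: fingertips on the button may bear on it to push. Other sides are open
- seat (a point): point on the carriage, on the axis of the low ring (70 mm outside, 4 mm high) that seats the dish, 60 mm above the bench, 130 mm ahead of the button's centre in the direction of travel. The black carriage plate round it is 100 (x) x 110 (y) mm, top at 52 mm
- dish_center (a point): centre (half-way up) of the clear petri dish with lid, 60 mm across, 16 mm tall, about 30 g, that sits snugly in the ring on the carriage and could be lifted out of it; while seated it coincides with seat
- carriage (a joint): position of the carriage along the rail in m: 0 at the loading end, 0.15 home against the end stop, growing towards -y of the stand. It starts anywhere from 0 to 0.05, locked: a tooth under the button stands in a pin rack with 10 mm pitch (up to 2 mm play) and 0.15 is the last catch. With the button down it slides, and a light spring (about 1.2 N, 0.4 N friction) draws it back towards 0
- lock_button (a joint): travel of the lock button in m: 0 up (locked), 0.005 fully down. The spring needs about 2.5 N to start and 5 N fully down; the tooth is free of the rack once the button is 3 mm down, and catches at the next 10 mm step whenever the button is let up
- forceps: steel forceps, 125 x 12 x 8 mm, lying on the base plate on the far side of the rail, the points towards +y of the stand; origin at the centre of its underside; a bystander
- vial: small amber specimen vial with a white cap, 22 mm across, 45 mm tall, on the base plate on the near side of the rail; origin at the centre of its underside; a bystander
- dish_stack: two closed petri dishes stacked, 60 mm across, 32 mm tall, on the bench behind the stand; origin at the centre of its underside; a bystander
- dropper: amber dropper bottle with a black cap, 36 mm across, 95 mm tall, on the bench behind the stand; origin at the centre of its underside; a bystander
- coplin: square green-glass staining jar with a white lid, 52 x 52 x 90 mm, on the bench behind the stand; origin at the centre of its underside; a bystander
- slide_box: blue slide box, 165 x 85 x 34 mm, on the bench beyond the +y (loading) end of the stand; origin at the centre of its underside; a bystander

How it is judged:
By the outcome, as a careful person would: the job done as asked, in the order asked, and still so for the second after the job is handed in, with the robot touching nothing.
It also fails if it takes over 32 s, if anything falls off the work surface, if the arm or the gripper's body presses on something with over 40 N, if the wrist force passes 120 N, or if a joint passes its speed limit or range.

### The arm

A 7-joint arm with a two-finger parallel gripper is mounted at the origin on the work surface. World frame = base frame: x ahead of the robot, y to its left, z up, the work surface at z = 0. Lengths are in m, angles in rad, forces in N, time in s.
With the tool pointing down it reaches from about 0.4 to 0.85 m from the base axis. Payload 4.5 kg.
Tool frame: the origin (TCP) lies on the centre line of the jaws, within the pads' length; the fingertips stand 25 mm ahead of it and the grasp point (between the pads) lies 6 mm ahead of it; z points along the fingers, y is the direction in which the jaws open and shut (so a half turn about z gives the same grasp; the last joint's range is limited). The gripper opens to 88 mm and grips with 3 to 60 N. Pads are 18 mm wide; open, the fingers measure 123 mm over their backs; the gripper's body (75 mm by 187 mm) begins 45 mm behind the grasp point.
Start: joints at [1.37, 0.689, -0.195, 1.565, 0.157, 0.902, -0.215], TCP at [0.145, -0.608, 0.264] pointing down, gripper open.
Joint ranges: [-3.01, 3.01], [-0.46, 2.08], [-1.47, 1.51], [0.13, 2.56], [-1, 4.14], [0.04, 2.09], [-2.66, 2.66]. Speed limits (rad/s): [2.57, 2.57, 3.14, 3.14, 3.14, 3.14, 3.14].

### API

Orientations are given as a unit quaternion [x, y, z, w].
In Python, from plant import r, eyes gives the robot as it stands.
- The arm moves only by the tool servo_tool, never from a script. Its argument "deltas" is a list of rows, each an object of numbers: "dx", "dy", "dz": the shift along the tool's x, y, z in units of 60 mm (1.0 is 60 mm); "ax", "ay", "az": the turn, a rotation vector about the tool's x, y, z in units of 6 degrees (1.0 is 6 degrees); "hand": the finger opening in mm, from 0 to 88.1. A call has 1 to 10 rows; each row is the pose to reach, as a shift and turn from the pose commanded when the call began, along the tool's axes at that moment; what a row does not reach only later rows make up. A row lasts 1/8 s, in which the tool goes at most 62.5 mm and 10.7 degrees, less where a joint would pass 70% of its speed; a pose out of reach is approached as far as the arm can. A call with a gripper value outside its range is refused whole. The fingers move at their own pace and stop on an object; "newtons" is the grip in N (left out, the last holds). Time passes only in rows, so rows that repeat a pose let the fingers close. It gives the time, the measured TCP pose, the force and the opening at its end, in the units of the state.
- r.get_state(): the state, without advancing time (a new reading comes with each control period).
- eyes.snapshot(name): name is "side" or "top"; returns (picture, depth): 480x640x3 uint8, red, green, blue; 480x640 float32, m along the optical axis (not along the pixel's ray), 0 where there is no reading.
- eyes.camera_model(name): a dict with "fx", "fy", "cx", "cy" (pixels), "pose" (4x4, takes a point from camera to world coordinates). Camera axes: x right, y up, looking along -z (the intrinsics and any distortion apply to the point x, -y, -z); pixel columns grow to the right and rows downward; lengths in m; the calibration is good to about 2 mm. A picture is of the moment at which its call begins. camera_model takes no time and is no camera call.
- r.finish_job(): hands the job in, once; it reports no verdict.
The state is a dict: "clock": time; "q": joint angles; "qd": joint speeds; "joint_torque": joint torques, N m; "tool_pos": TCP position; "eef_rot": TCP orientation; "contact_force": force on the tool from outside, world axes, zero at the start; "moment": the same for the moment, N m; "opening": opening from 0.0 (shut) to 1.0 (fully open).
Only numpy, scipy, OpenCV 4.12 (cv2) and the standard library are available. Lean on these libraries where they do the work, as an engineer would, in place of code of your own. Each camera call takes 0.05 s, during which the arm holds its last target.

## Working session

There is one attempt and no reset: what is moved stays moved. The work goes in short steps, Python scripts to look and compute and a tool call to move; the robot and the scene stay as the last step left them, time stands still between calls to the robot, and variables do not carry over. Pictures are saved under pics/ and viewed, and the job is handed in when it is done.

Besides the shell and the picture viewer there is one more tool, called after "Emit:" by a JSON object that holds its "op" and its "data". servo_tool: Moves the arm, as the interface text tells. Its arguments: {"type":"object","properties":{"deltas":{"type":"array","items":{"type":"object","properties":{"dx":{"type":"number"},"dy":{"type":"number"},"dz":{"type":"number"},"ax":{"type":"number"},"ay":{"type":"number"},"az":{"type":"number"},"hand":{"type":"number"}}}},"newtons":{"type":"number"}},"required":["deltas"]}

```bash
ls; mkdir -p pics; python3 - <<'E'
from plant import r, eyes
import cv2, numpy as np
for n in ("side","top"):
    p,d=eyes.snapshot(n); cv2.imwrite(f"pics/{n}0.png",p[:,:,::-1]); np.savez(f"{n}0.npz",p=p,d=d)
    m=eyes.camera_model(n); print(n,{k:(np.round(v,4).tolist() if not np.isscalar(v) else v) for k,v in m.items()})
s=r.get_state(); print({k:np.round(v,4).tolist() for k,v in s.items()})
E
```

```text
pics
side {'fx': 441.1162623324523, 'fy': 441.1162623324523, 'cx': 317.77531160000154, 'cy': 242.81280752672896, 'pose': [[-0.1059, 0.8427, -0.5278, 0.1167], [-0.9944, -0.0881, 0.0588, 0.1363], [0.003, 0.5311, 0.8473, 0.854], [0.0, 0.0, 0.0, 1.0]]}
top {'fx': 466.51832028597306, 'fy': 466.51832028597306, 'cx': 315.4192979361107, 'cy': 246.7142135484849, 'pose': [[-0.0018, 0.9953, -0.0963, 0.5062], [-0.9999, -0.0031, -0.0136, 0.072], [-0.0138, 0.0963, 0.9953, 0.9372], [0.0, 0.0, 0.0, 1.0]]}
{'clock': 0.1, 'q': [1.3698, 0.6899, -0.1945, 1.5662, 0.1573, 0.9025, -0.2151], 'qd': [0.0004, -0.0035, -0.0012, -0.0029, -0.0006, 0.0003, -0.0007], 'joint_torque': [-0.0026, -52.85, -1.271, -15.3837, -0.0525, 0.002, 0.0], 'tool_pos': [0.1453, -0.6074, 0.263], 'eef_rot': [0.9931, 0.1172, -0.0001, -0.0008], 'contact_force': [0.3291, 0.3384, 0.4875], 'moment': [-0.0064, 0.0079, -0.0028], 'opening': 0.9962}
```

View pics/side0.png

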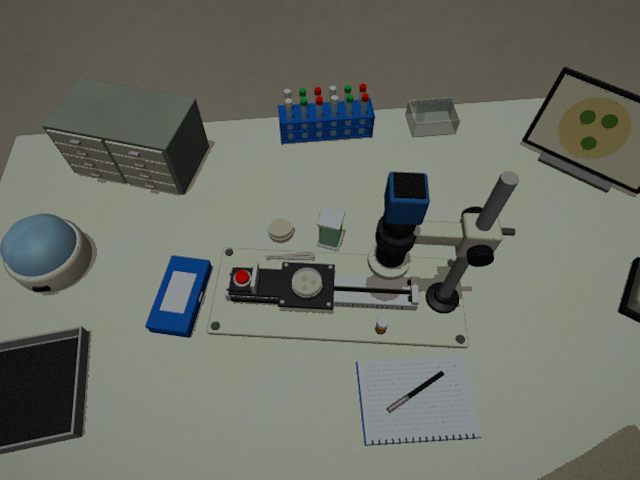

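View pics/top0.png

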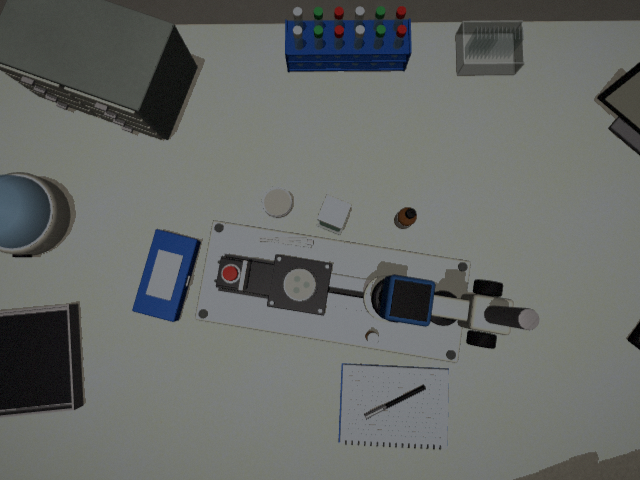

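Side view: button (242,278), finger rest just to its right (255,275), dish (307,282), lens ring (388,262). Top view: button (231,273), dish (298,285), plate corner feet at (218,227), (203,314), (462,267), (451,354).

```bash
cat > h.py <<'E'
import numpy as np, cv2
from plant import r, eyes
def ray(n,u,v):
    m=eyes.camera_model(n); P=np.array(m['pose'])
    d=P[:3,:3]@np.array([(u-m['cx'])/m['fx'],-(v-m['cy'])/m['fy'],-1.0]); return P[:3,3],d
def onz(n,u,v,z):
    o,d=ray(n,u,v); return o+d*(z-o[2])/d[2]
def dep(n,u,v,d):
    o,dd=ray(n,u,v); return o+dd*d
def red(p):
    a=p.astype(int); k=((a[...,0]>110)&(a[...,1]<70)&(a[...,2]<70)).astype(np.uint8)
    k[:180]=0
    c,l,s,ce=cv2.connectedComponentsWithStats(k); i=1+np.argmax(s[1:,4]); return ce[i],s[i]
E
python3 - <<'E'
from h import *
for n in("side","top"):
    f=np.load(n+"0.npz"); p,d=f['p'],f['d']
    c,s=red(p); print(n,c,s, 'btn z74',onz(n,*c,.074).round(4),'depth',dep(n,*c,d[int(c[1]),int(c[0])]).round(4))
feet=dict(top=[(218,227),(203,314),(462,267),(451,354)],side=[(228.5,252.5),(215,325.5),(447,258),(460,338.5)])
for n in feet:
    q=np.array([onz(n,*f,.018) for f in feet[n]]); print(n,q.round(4).tolist())
    v=(q[0]+q[1]-q[2]-q[3]); print('yaw of +y axis',np.degrees(np.arctan2(-v[0],v[1])),'centre',q.mean(0))
print('dish',onz('top',298.5,285,.068),onz('side',307,282,.068))
E
```

```text
side [241.09302326 275.59689922] [235 270  13  12 129] btn z74 [0.5418 0.2424 0.074 ] depth [0.5426 0.2425 0.0726]
top [229.16447368 272.82236842] [223 266  14  14 152] btn z74 [0.5416 0.2438 0.074 ] depth [0.5417 0.2442 0.0722]
top [[0.6353, 0.2787, 0.018], [0.4634, 0.305, 0.018], [0.5543, -0.2031, 0.018], [0.3864, -0.1766, 0.018]]
yaw of +y axis -9.312873122751895 centre [0.50985061 0.051014   0.018     ]
side [[0.6329, 0.2768, 0.018], [0.4648, 0.3034, 0.018], [0.5689, -0.1992, 0.018], [0.387, -0.1769, 0.018]]
yaw of +y axis -8.430019513826743 centre [0.51339946 0.05102878 0.018     ]
dish [0.51895576 0.11545956 0.068     ] [0.51695905 0.11289519 0.068     ]
```

```bash
python3 - <<'E'
import cv2
a=cv2.imread('pics/top0.png')[235:325,190:350]; b=cv2.imread('pics/side0.png')[240:330,205:365]
cv2.imwrite('pics/z0.png',cv2.resize(cv2.vconcat([a,b])*1,None,fx=3.3,fy=3.3,interpolation=cv2.INTER_CUBIC))
E
```

```text
(no output)
```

View pics/z0.png

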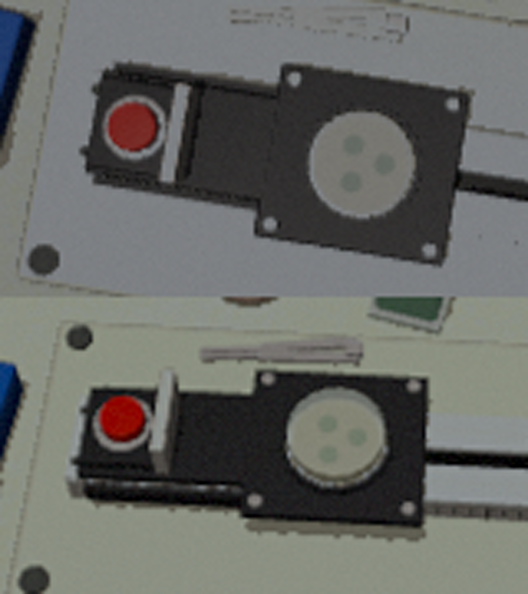

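```bash
cat >> h.py <<'E'
from scipy.spatial.transform import Rotation as R
def rows(wps, p0=None, q0=None):
    """wps: (x,y,z,toolx_deg); prints rows relative to p0,q0"""
    s=r.get_state()
    p0=np.array(s['tool_pos'] if p0 is None else p0); R0=R.from_quat(s['eef_rot'] if q0 is None else q0)
    for x,y,z,a in wps:
        d=R0.inv().apply(np.array([x,y,z])-p0)/.06
        Rt=R.from_euler('z',a,degrees=True)*R.from_euler('x',180,degrees=True)
        w=np.degrees((R0.inv()*Rt).as_rotvec())/6
        print(dict(zip(("dx","dy","dz","ax","ay","az"),d.round(2).tolist()+w.round(2).tolist())))
E
python3 - <<'E'
from h import *
def pol(az,rr,z,a): return (rr*np.cos(np.radians(az)),rr*np.sin(np.radians(az)),z,a)
p0=[0.145,-0.608,0.264]
az=np.linspace(-76.6,-25,11)[1:]; zz=np.minimum(.47,.264+.04*np.arange(1,11))
rows([pol(t,.625-.04*i/9,z,13.5+(t+76.6)*.67) for i,(t,z) in enumerate(zip(az,zz))],p0)
E
```

```text
{'dx': 0.93, 'dy': -0.04, 'dz': -0.67, 'ax': -0.02, 'ay': 0.0, 'az': -0.58}
{'dx': 1.85, 'dy': -0.24, 'dz': -1.33, 'ax': -0.02, 'ay': 0.0, 'az': -1.16}
{'dx': 2.74, 'dy': -0.52, 'dz': -2.0, 'ax': -0.02, 'ay': -0.0, 'az': -1.74}
{'dx': 3.59, 'dy': -0.88, 'dz': -2.67, 'ax': -0.02, 'ay': -0.0, 'az': -2.31}
{'dx': 4.4, 'dy': -1.31, 'dz': -3.33, 'ax': -0.02, 'ay': -0.0, 'az': -2.89}
{'dx': 5.17, 'dy': -1.8, 'dz': -3.43, 'ax': -0.02, 'ay': -0.0, 'az': -3.46}
{'dx': 5.88, 'dy': -2.36, 'dz': -3.43, 'ax': -0.02, 'ay': -0.0, 'az': -4.04}
{'dx': 6.53, 'dy': -2.98, 'dz': -3.43, 'ax': -0.02, 'ay': -0.0, 'az': -4.62}
{'dx': 7.12, 'dy': -3.65, 'dz': -3.43, 'ax': -0.02, 'ay': -0.0, 'az': -5.19}
{'dx': 7.64, 'dy': -4.36, 'dz': -3.43, 'ax': -0.02, 'ay': -0.0, 'az': -5.77}
```

Emit:
{"op": "servo_tool", "data": {"deltas": [{"dx": 0.93, "dy": -0.04, "dz": -0.67, "az": -0.58, "hand": 0}, {"dx": 1.85, "dy": -0.24, "dz": -1.33, "az": -1.16, "hand": 0}, {"dx": 2.74, "dy": -0.52, "dz": -2.0, "az": -1.74, "hand": 0}, {"dx": 3.59, "dy": -0.88, "dz": -2.67, "az": -2.31, "hand": 0}, {"dx": 4.4, "dy": -1.31, "dz": -3.33, "az": -2.9, "hand": 0}, {"dx": 5.17, "dy": -1.8, "dz": -3.43, "az": -3.46, "hand": 0}, {"dx": 5.88, "dy": -2.36, "dz": -3.43, "az": -4.04, "hand": 0}, {"dx": 6.53, "dy": -2.98, "dz": -3.43, "az": -4.62, "hand": 0}, {"dx": 7.12, "dy": -3.65, "dz": -3.43, "az": -5.2, "hand": 0}, {"dx": 7.64, "dy": -4.36, "dz": -3.43, "az": -5.77, "hand": 0}], "newtons": 20}}

```text
schema error: expected keys dx, dy, dz, ax, ay, az, hand
```

Emit:
{"op": "servo_tool", "data": {"deltas": [{"dx": 0.93, "dy": -0.04, "dz": -0.67, "ax": 0, "ay": 0, "az": -0.58, "hand": 0}, {"dx": 1.85, "dy": -0.24, "dz": -1.33, "ax": 0, "ay": 0, "az": -1.16, "hand": 0}, {"dx": 2.74, "dy": -0.52, "dz": -2.0, "ax": 0, "ay": 0, "az": -1.74, "hand": 0}, {"dx": 3.59, "dy": -0.88, "dz": -2.67, "ax": 0, "ay": 0, "az": -2.31, "hand": 0}, {"dx": 4.4, "dy": -1.31, "dz": -3.33, "ax": 0, "ay": 0, "az": -2.9, "hand": 0}, {"dx": 5.17, "dy": -1.8, "dz": -3.43, "ax": 0, "ay": 0, "az": -3.46, "hand": 0}, {"dx": 5.88, "dy": -2.36, "dz": -3.43, "ax": 0, "ay": 0, "az": -4.04, "hand": 0}, {"dx": 6.53, "dy": -2.98, "dz": -3.43, "ax": 0, "ay": 0, "az": -4.62, "hand": 0}, {"dx": 7.12, "dy": -3.65, "dz": -3.43, "ax": 0, "ay": 0, "az": -5.2, "hand": 0}, {"dx": 7.64, "dy": -4.36, "dz": -3.43, "ax": 0, "ay": 0, "az": -5.77, "hand": 0}], "newtons": 20}}

```text
clock: 1.35
tool_pos: [0.5311, -0.2447, 0.469]
eef_rot: [0.913, 0.409, -0.0, -0.0]
contact_force: [0.7, 1.0, -0.1]
opening: 0.003
```

```bash
python3 - <<'E'
from h import *
def pol(az,rr,z,a): return (rr*np.cos(np.radians(az)),rr*np.sin(np.radians(az)),z,a)
az=np.linspace(-25,23.43,10)[1:]
w=[pol(t,.585+.004*i/8,.47,48.2+(80.4-48.2)*(i+1)/9) for i,t in enumerate(az)]
rows(w+[(.5402,.2341,.41,80.4)],[0.145+.386,-.245,.47])
E
```

```text
{'dx': 0.83, 'dy': -0.29, 'dz': 0.0, 'ax': -0.01, 'ay': 0.0, 'az': -0.59}
{'dx': 1.66, 'dy': -0.67, 'dz': 0.0, 'ax': -0.01, 'ay': 0.0, 'az': -1.19}
{'dx': 2.46, 'dy': -1.12, 'dz': 0.0, 'ax': -0.01, 'ay': 0.0, 'az': -1.78}
{'dx': 3.21, 'dy': -1.65, 'dz': 0.0, 'ax': -0.01, 'ay': 0.0, 'az': -2.38}
{'dx': 3.91, 'dy': -2.24, 'dz': 0.0, 'ax': -0.01, 'ay': 0.0, 'az': -2.98}
{'dx': 4.55, 'dy': -2.9, 'dz': 0.0, 'ax': -0.01, 'ay': -0.0, 'az': -3.57}
{'dx': 5.12, 'dy': -3.62, 'dz': 0.0, 'ax': -0.01, 'ay': -0.0, 'az': -4.17}
{'dx': 5.63, 'dy': -4.39, 'dz': 0.0, 'ax': -0.01, 'ay': -0.0, 'az': -4.76}
{'dx': 6.06, 'dy': -5.2, 'dz': 0.0, 'ax': -0.01, 'ay': -0.0, 'az': -5.36}
{'dx': 6.06, 'dy': -5.2, 'dz': 1.0, 'ax': -0.01, 'ay': -0.0, 'az': -5.36}
```

Emit:
{"op": "servo_tool", "data": {"deltas": [{"dx": 0.83, "dy": -0.29, "dz": 0, "ax": 0, "ay": 0, "az": -0.59, "hand": 0}, {"dx": 1.66, "dy": -0.67, "dz": 0, "ax": 0, "ay": 0, "az": -1.19, "hand": 0}, {"dx": 2.46, "dy": -1.12, "dz": 0, "ax": 0, "ay": 0, "az": -1.78, "hand": 0}, {"dx": 3.21, "dy": -1.65, "dz": 0, "ax": 0, "ay": 0, "az": -2.38, "hand": 0}, {"dx": 3.91, "dy": -2.24, "dz": 0, "ax": 0, "ay": 0, "az": -2.98, "hand": 0}, {"dx": 4.55, "dy": -2.9, "dz": 0, "ax": 0, "ay": 0, "az": -3.57, "hand": 0}, {"dx": 5.12, "dy": -3.62, "dz": 0, "ax": 0, "ay": 0, "az": -4.17, "hand": 0}, {"dx": 5.63, "dy": -4.39, "dz": 0, "ax": 0, "ay": 0, "az": -4.76, "hand": 0}, {"dx": 6.06, "dy": -5.2, "dz": 0, "ax": 0, "ay": 0, "az": -5.36, "hand": 0}, {"dx": 6.06, "dy": -5.2, "dz": 1.0, "ax": 0, "ay": 0, "az": -5.36, "hand": 0}]}}

```text
clock: 2.6
tool_pos: [0.54, 0.24, 0.4127]
eef_rot: [0.762, 0.648, 0.006, -0.001]
contact_force: [1.5, -0.8, -0.9]
opening: 0.002
```

```bash
python3 - <<'E'
from h import *
s=r.get_state(); print(s['tool_pos'],s['q'],R.from_quat(s['eef_rot']).as_matrix()[:,0])
rows([(.5402,.2341,z,80.4) for z in (.35,.29,.23,.17,.135,.115,.105)])
E
```

```text
[0.54003988 0.2400445  0.41270382] [-0.1598846   0.53955645 -0.58911988  1.44448097  0.30396905  1.23802474
 -0.93980001] [0.15986523 0.98708538 0.01027419]
{'dx': -0.11, 'dy': 0.01, 'dz': 1.04, 'ax': 0.05, 'ay': -0.1, 'az': 0.07}
{'dx': -0.12, 'dy': 0.01, 'dz': 2.04, 'ax': 0.05, 'ay': -0.1, 'az': 0.07}
{'dx': -0.13, 'dy': 0.0, 'dz': 3.04, 'ax': 0.05, 'ay': -0.1, 'az': 0.07}
{'dx': -0.14, 'dy': -0.0, 'dz': 4.04, 'ax': 0.05, 'ay': -0.1, 'az': 0.07}
{'dx': -0.14, 'dy': -0.01, 'dz': 4.63, 'ax': 0.05, 'ay': -0.1, 'az': 0.07}
{'dx': -0.15, 'dy': -0.01, 'dz': 4.96, 'ax': 0.05, 'ay': -0.1, 'az': 0.07}
{'dx': -0.15, 'dy': -0.01, 'dz': 5.13, 'ax': 0.05, 'ay': -0.1, 'az': 0.07}
```

Emit:
{"op": "servo_tool", "data": {"deltas": [{"dx": 0, "dy": 0, "dz": 1.0, "ax": 0, "ay": 0, "az": 0, "hand": 0}, {"dx": 0, "dy": 0, "dz": 2.0, "ax": 0, "ay": 0, "az": 0, "hand": 0}, {"dx": 0, "dy": 0, "dz": 3.0, "ax": 0, "ay": 0, "az": 0, "hand": 0}, {"dx": 0, "dy": 0, "dz": 4.0, "ax": 0, "ay": 0, "az": 0, "hand": 0}, {"dx": 0, "dy": 0, "dz": 4.75, "ax": 0, "ay": 0, "az": 0, "hand": 0}, {"dx": 0, "dy": 0, "dz": 4.75, "ax": 0, "ay": 0, "az": 0, "hand": 0}, {"dx": 0, "dy": 0, "dz": 4.75, "ax": 0, "ay": 0, "az": 0, "hand": 0}]}}

```text
clock: 3.48
tool_pos: [0.542, 0.2329, 0.1259]
eef_rot: [0.765, 0.644, 0.001, 0.0]
contact_force: [0.2, 0.5, 0.0]
opening: 0.003
```

```bash
python3 - <<'E'
from h import *
s=r.get_state(); print(s['tool_pos'],R.from_quat(s['eef_rot']).as_matrix().round(4))
for n in("side","top"):
    p,d=eyes.snapshot(n); np.savez(n+"1.npz",p=p,d=d)
    if n=="side": a=p[200:340,180:360,::-1]
    else: b=p[200:340,180:360,::-1]
cv2.imwrite('pics/z1.png',cv2.resize(cv2.hconcat([a,b]),None,fx=2.2,fy=2.2,interpolation=cv2.INTER_CUBIC))
rows([(.5402,.2341,.125,80.4)])
E
```

```text
[0.54201948 0.23292038 0.12593574] [[ 0.1697  0.9855  0.0018]
 [ 0.9855 -0.1697  0.0013]
 [ 0.0016  0.0016 -1.    ]]
{'dx': 0.01, 'dy': -0.04, 'dz': 0.03, 'ax': 0.03, 'ay': -0.02, 'az': -0.03}
```

View pics/z1.png

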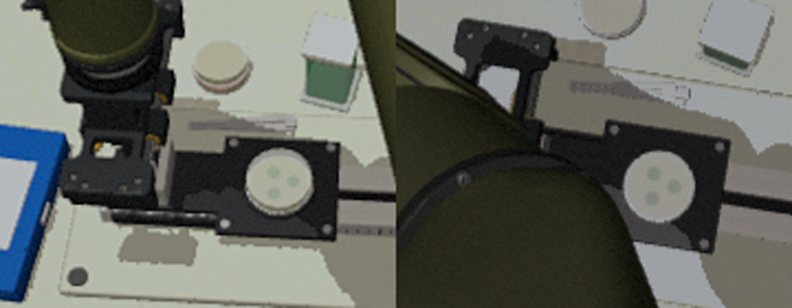

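Emit:
{"op": "servo_tool", "data": {"deltas": [{"dx": 0.03, "dy": -0.03, "dz": 0.1, "ax": 0, "ay": 0, "az": 0, "hand": 0}, {"dx": 0.03, "dy": -0.03, "dz": 0.25, "ax": 0, "ay": 0, "az": 0, "hand": 0}, {"dx": 0.03, "dy": -0.03, "dz": 0.38, "ax": 0, "ay": 0, "az": 0, "hand": 0}, {"dx": 0.03, "dy": -0.03, "dz": 0.38, "ax": 0, "ay": 0, "az": 0, "hand": 0}]}}

```text
clock: 4.08
tool_pos: [0.5392, 0.2339, 0.1008]
eef_rot: [0.765, 0.644, -0.001, -0.0]
contact_force: [0.1, -0.2, 0.6]
opening: 0.002
```

Emit:
{"op": "servo_tool", "data": {"deltas": [{"dx": 0, "dy": 0, "dz": 0.05, "ax": 0, "ay": 0, "az": 0, "hand": 0}, {"dx": 0, "dy": 0, "dz": 0.1, "ax": 0, "ay": 0, "az": 0, "hand": 0}, {"dx": 0, "dy": 0, "dz": 0.12, "ax": 0, "ay": 0, "az": 0, "hand": 0}, {"dx": 0, "dy": 0, "dz": 0.12, "ax": 0, "ay": 0, "az": 0, "hand": 0}]}}

```text
clock: 4.58
tool_pos: [0.5399, 0.2344, 0.0948]
eef_rot: [0.765, 0.644, 0.0, 0.0]
contact_force: [-0.9, -1.3, 4.6]
opening: 0.004
```

Emit:
{"op": "servo_tool", "data": {"deltas": [{"dx": 0, "dy": 0, "dz": 0.02, "ax": 0, "ay": 0, "az": 0, "hand": 0}, {"dx": -0.1, "dy": 0, "dz": 0.02, "ax": 0, "ay": 0, "az": 0, "hand": 0}, {"dx": -0.2, "dy": 0, "dz": 0.02, "ax": 0, "ay": 0, "az": 0, "hand": 0}, {"dx": -0.35, "dy": 0, "dz": 0.02, "ax": 0, "ay": 0, "az": 0, "hand": 0}, {"dx": -0.5, "dy": 0, "dz": 0.02, "ax": 0, "ay": 0, "az": 0, "hand": 0}, {"dx": -0.5, "dy": 0, "dz": 0.02, "ax": 0, "ay": 0, "az": 0, "hand": 0}]}}

```text
clock: 5.32
tool_pos: [0.5351, 0.2053, 0.0944]
eef_rot: [0.765, 0.644, 0.001, -0.0]
contact_force: [-1.3, 0.5, 8.4]
opening: 0.005
```

```bash
python3 - <<'E'
from h import *
f=np.load('side0.npz')
u=np.array([-.167,-.986])
L=onz('side',388,263,.155)[:2]; print('lens',L,'travel est',(L-[.518,.114])@u)
p,d=eyes.snapshot("side"); a=p[180:380,180:480,::-1]
cv2.imwrite('pics/z2.png',cv2.resize(a,None,fx=2.6,fy=2.6,interpolation=cv2.INTER_CUBIC))
s=r.get_state();print(s['tool_pos'],s['contact_force'],R.from_quat(s['eef_rot']).as_matrix().round(4))
E
```

```text
lens [ 0.49575119 -0.03461988] travel est 0.15025475341312908
[0.53515751 0.20572783 0.09440581] [-1.29435964  1.62208473  9.30867836] [[ 0.1694  0.9855  0.0019]
 [ 0.9855 -0.1694  0.0021]
 [ 0.0024  0.0015 -1.    ]]
```

View pics/z2.png

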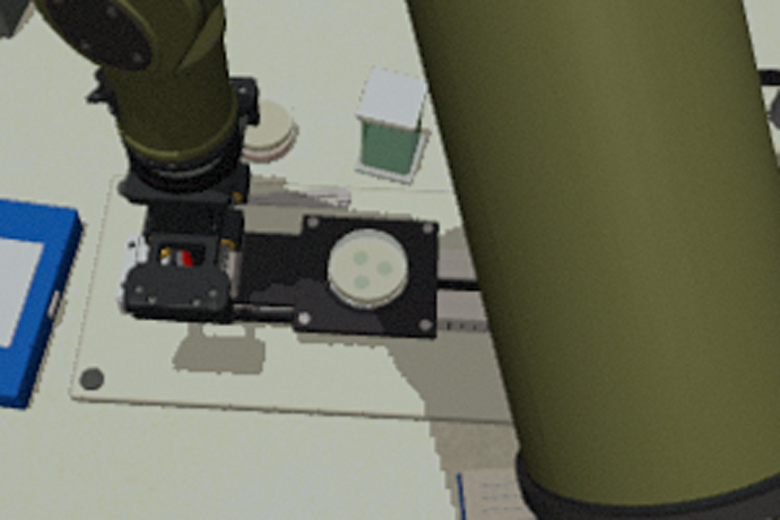

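Carriage is following (dish now at side pixel ~(321,283), ~25 mm moved). I'll check the arm links' clearance to the camera before going further.

```bash
python3 - <<'E'
from h import *
p,d=eyes.snapshot("top"); np.savez("top3.npz",p=p,d=d)
cv2.imwrite('pics/top3.png',p[:,:,::-1])
m=eyes.camera_model('top');P=np.array(m['pose'])
v,u=np.mgrid[0:480,0:640]
X=np.stack([(u-m['cx'])/m['fx'],-(v-m['cy'])/m['fy'],-np.ones_like(u,float)],-1)*d[...,None]
W=X@P[:3,:3].T+P[:3,3]
k=(d>0)&(W[...,2]>.1)&(W[...,0]<.75)&(abs(W[...,1])<.5)
w=W[k]
# map of max z on 3 cm grid
xs=np.arange(.05,.66,.05)
print('y\\x',xs.round(2))
for y in np.arange(.35,-.2,-.05):
    row=[]
    for x in xs:
        q=w[(abs(w[:,0]-x)<.025)&(abs(w[:,1]-y)<.025),2]; row.append('%3d/%3d'%(q.min()*1e3,q.max()*1e3) if len(q)>3 else '   -   ')
    print('%.2f'%y,*row)
E
```

```text
y\x [0.05 0.1  0.15 0.2  0.25 0.3  0.35 0.4  0.45 0.5  0.55 0.6  0.65]
0.35    -       -       -       -       -       -       -       -       -       -       -       -       -   
0.30    -       -       -       -       -       -       -       -       -       -       -       -       -   
0.25    -       -       -       -       -       -       -       -       -    412/467 400/452 175/413    -   
0.20    -       -       -       -       -       -       -       -       -    453/552 150/530 146/455 173/181
0.15    -       -       -       -       -       -       -       -    634/749 531/677 149/575 142/180    -   
0.10    -       -       -       -       -       -       -    656/721 668/756 558/719 517/574    -       -   
0.05    -       -       -       -       -       -       -       -    715/746 688/731    -       -       -   
0.00    -       -       -       -       -       -       -    721/723 160/732 159/380 160/374    -       -   
-0.05    -       -       -       -       -       -       -       -    170/379 367/380 171/370    -       -   
-0.10    -       -       -       -       -       -       -       -    267/276 267/276    -       -       -   
-0.15    -       -       -       -       -       -       -       -    229/403 229/402    -       -       -
```

View pics/top3.png

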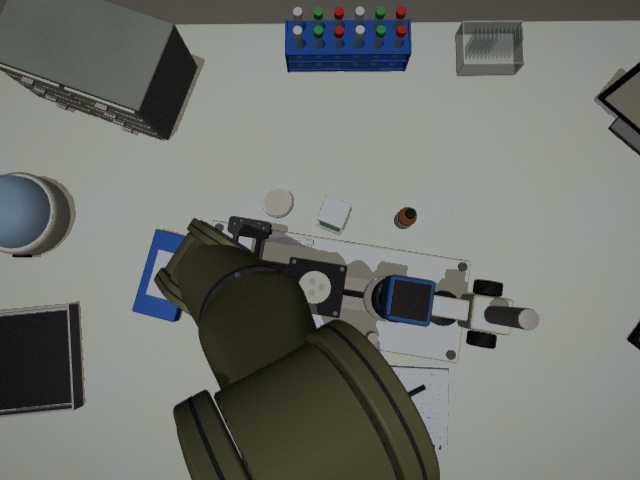

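Emit:
{"op": "servo_tool", "data": {"deltas": [{"dx": -0.1, "dy": 0, "dz": 0, "ax": 0, "ay": 0, "az": 0, "hand": 0}, {"dx": -0.2, "dy": 0, "dz": 0, "ax": 0, "ay": 0, "az": 0, "hand": 0}, {"dx": -0.32, "dy": 0, "dz": 0, "ax": 0, "ay": 0, "az": 0, "hand": 0}, {"dx": -0.44, "dy": 0, "dz": 0, "ax": 0, "ay": 0, "az": 0, "hand": 0}, {"dx": -0.56, "dy": 0, "dz": 0, "ax": 0, "ay": 0, "az": 0, "hand": 0}, {"dx": -0.68, "dy": 0, "dz": 0, "ax": 0, "ay": 0, "az": 0, "hand": 0}, {"dx": -0.8, "dy": 0, "dz": 0, "ax": 0, "ay": 0, "az": 0, "hand": 0}, {"dx": -0.9, "dy": 0, "dz": 0, "ax": 0, "ay": 0, "az": 0, "hand": 0}, {"dx": -1.0, "dy": 0, "dz": 0, "ax": 0, "ay": 0, "az": 0, "hand": 0}, {"dx": -1.0, "dy": 0, "dz": 0, "ax": 0, "ay": 0, "az": 0, "hand": 0}]}}

```text
clock: 6.68
tool_pos: [0.5254, 0.1464, 0.0944]
eef_rot: [0.765, 0.644, 0.002, 0.0]
contact_force: [-0.1, 0.7, 9.3]
opening: 0.004
```

```bash
python3 - <<'E'
from h import *
p,d=eyes.snapshot("top"); np.savez("top4.npz",p=p,d=d)
cv2.imwrite('pics/top4.png',p[:,:,::-1])
s=r.get_state();print(s['tool_pos'],s['contact_force'],R.from_quat(s['eef_rot']).as_matrix().round(4))
E
```

```text
[0.52545185 0.14666509 0.09438184] [-0.03896797  1.08767377  9.11338399] [[ 0.1694  0.9855  0.0028]
 [ 0.9855 -0.1694  0.0022]
 [ 0.0026  0.0024 -1.    ]]
```

View pics/top4.png

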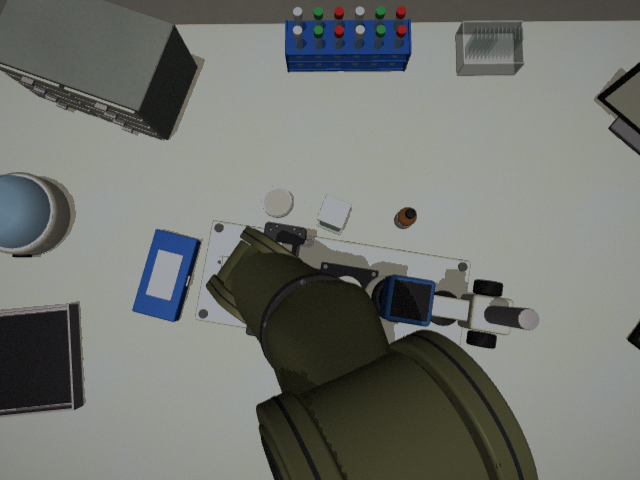

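```bash
python3 - <<'E'
from h import *
d=np.load('top4.npz')['d']
for u,v in [(250,270),(290,270),(320,290),(350,300),(380,320),(384,345),(320,330),(350,340),(360,370),(420,340),(460,360),(500,400),(420,400)]:
    print(u,v,dep('top',u,v,d[v,u]).round(3))
E
```

```text
250 270 [0.527 0.14  0.497]
290 270 [0.524 0.099 0.546]
320 290 [0.508 0.073 0.608]
350 300 [0.501 0.054 0.64 ]
380 320 [0.489 0.037 0.651]
384 345 [0.479 0.04  0.691]
320 330 [0.485 0.073 0.667]
350 340 [0.481 0.057 0.687]
360 370 [0.47  0.054 0.716]
420 340 [0.484 0.026 0.716]
460 360 [0.477 0.013 0.734]
500 400 [0.463 0.001 0.744]
420 400 [0.462 0.032 0.741]
```

Emit:
{"op": "servo_tool", "data": {"deltas": [{"dx": -0.1, "dy": 0, "dz": 0, "ax": 0, "ay": 0, "az": 0, "hand": 0}, {"dx": -0.22, "dy": 0, "dz": 0, "ax": 0, "ay": 0, "az": 0, "hand": 0}, {"dx": -0.34, "dy": 0, "dz": 0, "ax": 0, "ay": 0, "az": 0, "hand": 0}, {"dx": -0.46, "dy": 0, "dz": 0, "ax": 0, "ay": 0, "az": 0, "hand": 0}, {"dx": -0.58, "dy": 0, "dz": 0, "ax": 0, "ay": 0, "az": 0, "hand": 0}, {"dx": -0.68, "dy": 0, "dz": 0, "ax": 0, "ay": 0, "az": 0, "hand": 0}, {"dx": -0.78, "dy": 0, "dz": 0, "ax": 0, "ay": 0, "az": 0, "hand": 0}, {"dx": -0.86, "dy": 0, "dz": 0, "ax": 0, "ay": 0, "az": 0, "hand": 0}, {"dx": -0.92, "dy": 0, "dz": 0, "ax": 0, "ay": 0, "az": 0, "hand": 0}, {"dx": -0.95, "dy": 0, "dz": 0, "ax": 0, "ay": 0, "az": 0, "hand": 0}]}}

```text
clock: 7.98
tool_pos: [0.5163, 0.0909, 0.0944]
eef_rot: [0.765, 0.645, 0.002, 0.0]
contact_force: [0.3, 1.9, 9.3]
opening: -0.0
```

Emit:
{"op": "servo_tool", "data": {"deltas": [{"dx": -0.04, "dy": 0, "dz": 0, "ax": 0, "ay": 0, "az": 0, "hand": 0}, {"dx": -0.08, "dy": 0, "dz": 0, "ax": 0, "ay": 0, "az": 0, "hand": 0}, {"dx": -0.08, "dy": 0, "dz": 0, "ax": 0, "ay": 0, "az": 0, "hand": 0}]}}

```text
clock: 8.35
tool_pos: [0.5155, 0.0861, 0.0944]
eef_rot: [0.765, 0.645, 0.002, 0.0]
contact_force: [0.3, 1.5, 9.7]
opening: 0.006
```

Emit:
{"op": "servo_tool", "data": {"deltas": [{"dx": -0.04, "dy": 0, "dz": 0, "ax": 0, "ay": 0, "az": 0, "hand": 0}, {"dx": -0.08, "dy": 0, "dz": 0, "ax": 0, "ay": 0, "az": 0, "hand": 0}, {"dx": -0.08, "dy": 0, "dz": 0, "ax": 0, "ay": 0, "az": 0, "hand": 0}]}}

```text
clock: 8.72
tool_pos: [0.5151, 0.0835, 0.0944]
eef_rot: [0.764, 0.645, 0.004, -0.001]
contact_force: [0.1, 4.9, 7.8]
opening: 0.006
```

```bash
python3 - <<'E'
from h import *
p,d=eyes.snapshot("side"); np.savez("side5.npz",p=p,d=d)
cv2.imwrite('pics/side5.png',p[:,:,::-1])
s=r.get_state();print(s['tool_pos'],s['contact_force'])
E
```

```text
[0.51512856 0.08353574 0.09433041] [0.60937255 4.17869331 6.6727672 ]
```

View pics/side5.png

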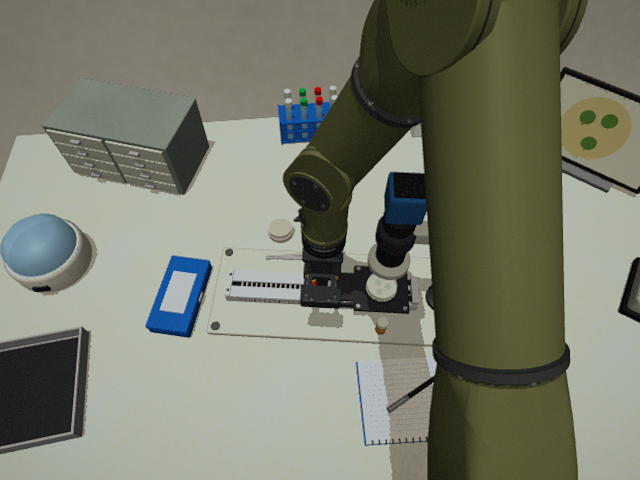

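The carriage front is up against the end stop block at (412,285), and the dish is below the ring. I'll confirm by pushing slightly harder.

Emit:
{"op": "servo_tool", "data": {"deltas": [{"dx": -0.04, "dy": 0, "dz": 0, "ax": 0, "ay": 0, "az": 0, "hand": 0}, {"dx": -0.08, "dy": 0, "dz": 0, "ax": 0, "ay": 0, "az": 0, "hand": 0}, {"dx": -0.08, "dy": 0, "dz": 0, "ax": 0, "ay": 0, "az": 0, "hand": 0}]}}

```text
clock: 9.15
tool_pos: [0.515, 0.0826, 0.0944]
eef_rot: [0.763, 0.646, 0.007, -0.002]
contact_force: [1.4, 11.5, 4.5]
opening: 0.0
```

Emit:
{"op": "servo_tool", "data": {"deltas": [{"dx": 0.05, "dy": 0, "dz": 0, "ax": 0, "ay": 0, "az": 0, "hand": 0}, {"dx": 0.05, "dy": 0, "dz": -0.04, "ax": 0, "ay": 0, "az": 0, "hand": 0}, {"dx": 0.05, "dy": 0, "dz": -0.08, "ax": 0, "ay": 0, "az": 0, "hand": 0}, {"dx": 0.05, "dy": 0, "dz": -0.12, "ax": 0, "ay": 0, "az": 0, "hand": 0}, {"dx": 0.05, "dy": 0, "dz": -0.16, "ax": 0, "ay": 0, "az": 0, "hand": 0}, {"dx": 0.05, "dy": 0, "dz": -0.16, "ax": 0, "ay": 0, "az": 0, "hand": 0}]}}

```text
clock: 9.9
tool_pos: [0.5143, 0.0828, 0.1029]
eef_rot: [0.764, 0.646, 0.004, -0.002]
contact_force: [1.8, 7.4, -2.7]
opening: 0.004
```

Emit:
{"op": "servo_tool", "data": {"deltas": [{"dx": 0.1, "dy": 0, "dz": 0, "ax": 0, "ay": 0, "az": 0, "hand": 0}, {"dx": 0.2, "dy": 0, "dz": 0, "ax": 0, "ay": 0, "az": 0, "hand": 0}, {"dx": 0.22, "dy": 0, "dz": -0.2, "ax": 0, "ay": 0, "az": 0, "hand": 0}, {"dx": 0.4, "dy": 0, "dz": -0.7, "ax": 0, "ay": 0, "az": 0, "hand": 0}, {"dx": 1.0, "dy": 0, "dz": -1.4, "ax": 0, "ay": 0, "az": 0, "hand": 0}, {"dx": 1.7, "dy": 0, "dz": -2.0, "ax": 0, "ay": 0, "az": 0, "hand": 0}, {"dx": 2.5, "dy": 0, "dz": -2.5, "ax": 0, "ay": 0, "az": 0, "hand": 0}, {"dx": 3.2, "dy": 0, "dz": -3.0, "ax": 0, "ay": 0, "az": 0, "hand": 0}, {"dx": 4.0, "dy": 0, "dz": -3.2, "ax": 0, "ay": 0, "az": 0, "hand": 0}, {"dx": 4.6, "dy": 0, "dz": -3.2, "ax": 0, "ay": 0, "az": 0, "hand": 0}]}}

```text
clock: 11.15
tool_pos: [0.5597, 0.3523, 0.2973]
eef_rot: [0.764, 0.645, 0.001, -0.0]
contact_force: [0.8, -0.6, -1.0]
opening: 0.004
```

```bash
python3 - <<'E'
from h import *
for n in("side","top"):
    p,d=eyes.snapshot(n); cv2.imwrite(f'pics/{n}6.png',p[:,:,::-1]); np.savez(n+"6.npz",p=p,d=d)
    c,s=red(p); print(n,c,s,onz(n,*c,.074),dep(n,*c,d[int(round(c[1])),int(round(c[0]))]))
s=r.get_state();print(s['tool_pos'],s['contact_force'],s['q'])
E
```

```text
side [315.68217054 279.49612403] [309 274  14  12 129] [0.51763459 0.09543338 0.074     ] [0.51848103 0.09534711 0.07235317]
top [313.5 280.5] [313 280   2   2   2] [0.52709388 0.08746344 0.074     ] [0.52731046 0.08762327 0.06505082]
[0.55807937 0.35489791 0.29577714] [-0.45485618 -0.27922508 -0.40728718] [-0.36224795  0.74719903 -0.54134959  1.39665482  0.39887367  1.10481689
 -1.12910934]
```

View pics/side6.png

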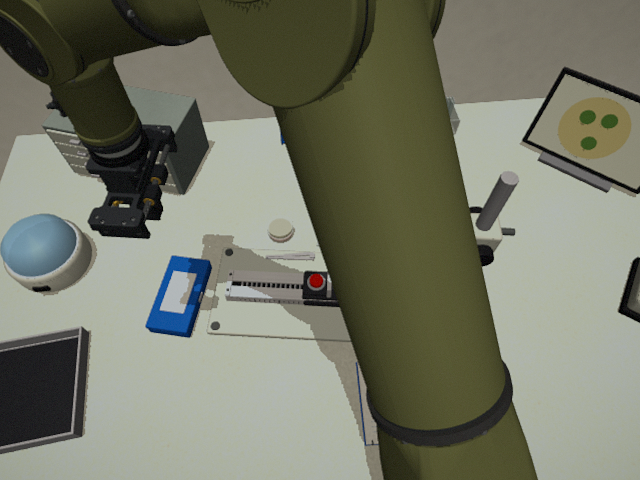

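View pics/top6.png

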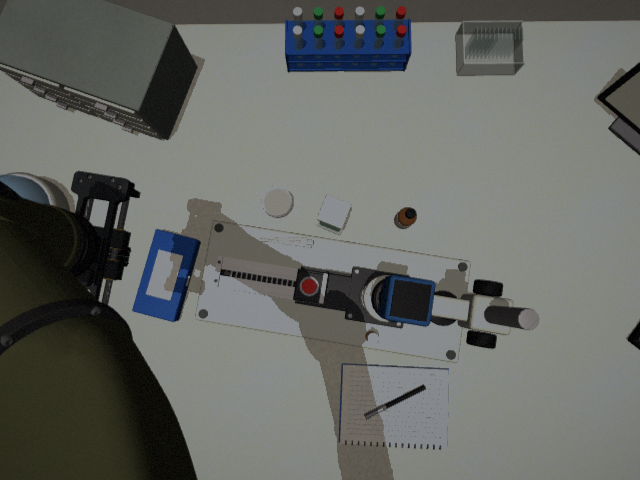

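Emit:
{"op": "servo_tool", "data": {"deltas": [{"dx": 0.2, "dy": -0.6, "dz": -0.3, "ax": 0, "ay": 0, "az": 0, "hand": 0}, {"dx": 0.5, "dy": -1.3, "dz": -0.6, "ax": 0, "ay": 0, "az": 0, "hand": 0}, {"dx": 0.7, "dy": -2.0, "dz": -0.9, "ax": 0, "ay": 0, "az": 0, "hand": 0}, {"dx": 1.0, "dy": -2.7, "dz": -0.9, "ax": 0, "ay": 0, "az": 0, "hand": 0}, {"dx": 1.2, "dy": -3.25, "dz": -0.9, "ax": 0, "ay": 0, "az": 0, "hand": 0}, {"dx": 1.2, "dy": -3.25, "dz": -0.9, "ax": 0, "ay": 0, "az": 0, "hand": 0}, {"dx": 1.2, "dy": -3.25, "dz": -0.9, "ax": 0, "ay": 0, "az": 0, "hand": 0}]}}

```text
clock: 12.12
tool_pos: [0.3811, 0.4525, 0.3489]
eef_rot: [0.765, 0.644, -0.0, 0.001]
contact_force: [-0.2, -1.2, 0.1]
opening: 0.006
```

```bash
python3 - <<'E'
from h import *
for n in("side","top"):
    p,d=eyes.snapshot(n); cv2.imwrite(f'pics/{n}7.png',p[:,:,::-1]); np.savez(n+"7.npz",p=p,d=d)
    c,s=red(p); print(n,c,s,onz(n,*c,.074),dep(n,*c,d[int(round(c[1])),int(round(c[0]))]))
s=r.get_state();print(s['clock'],s['tool_pos'],s['contact_force'])
E
```

```text
Traceback (most recent call last):
  File "h.py", line 13, in red
    c,l,s,ce=cv2.connectedComponentsWithStats(k); i=1+np.argmax(s[1:,4]); return ce[i],s[i]
                                                      ~~~~~~~~~^^^^^^^^^
ValueError: attempt to get argmax of an empty sequence
```

View pics/side7.png

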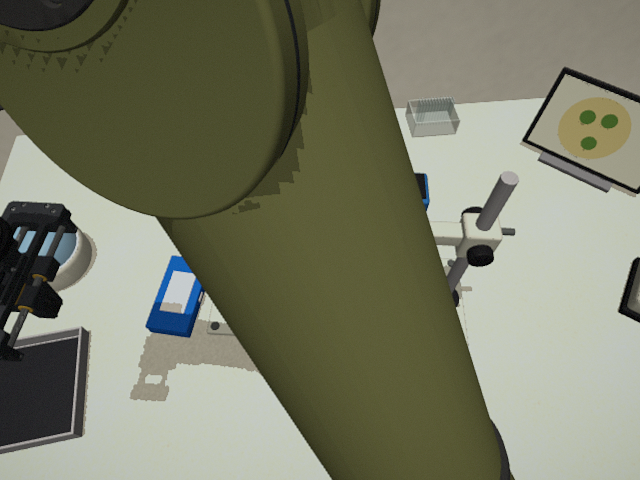

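Emit:
{"op": "servo_tool", "data": {"deltas": [{"dx": 0.4, "dy": -0.7, "dz": 0, "ax": 0, "ay": 0, "az": 0.8, "hand": 0}, {"dx": 0.8, "dy": -1.4, "dz": 0, "ax": 0, "ay": 0, "az": 0, "hand": 0}, {"dx": 1.1, "dy": -2.1, "dz": 0, "ax": 0, "ay": 0, "az": 0, "hand": 0}, {"dx": 1.3, "dy": -2.8, "dz": 0, "ax": 0, "ay": 0, "az": 0, "hand": 0}, {"dx": 1.4, "dy": -3.6, "dz": 0, "ax": 0, "ay": 0, "az": 0, "hand": 0}, {"dx": 1.5, "dy": -4.3, "dz": 0, "ax": 0, "ay": 0, "az": 0, "hand": 0}, {"dx": 1.5, "dy": -4.3, "dz": 0, "ax": 0, "ay": 0, "az": 0, "hand": 0}, {"dx": 1.5, "dy": -4.3, "dz": 0, "ax": 0, "ay": 0, "az": 0, "hand": 0}]}}

```text
clock: 13.18
tool_pos: [0.1432, 0.5861, 0.3485]
eef_rot: [0.766, 0.643, 0.0, 0.001]
contact_force: [0.1, 0.2, -0.6]
opening: 0.01
```

```bash
python3 - <<'E'
from h import *
p,d=eyes.snapshot('side'); cv2.imwrite('pics/side8.png',p[:,:,::-1])
s=r.get_state();print(s['clock'],s['tool_pos'],s['contact_force'])
E
```

```text
13.225 [0.14363962 0.58602636 0.34854775] [ 0.89155054 -0.29434369  0.50240134]
```

View pics/side8.png

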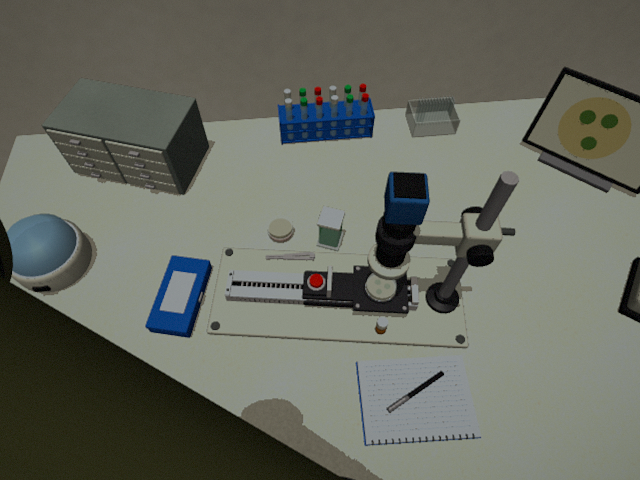

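Clear view: the button is up at (316,281), the dish is in its ring below the light at (381,288), the carriage front at ~(410,290) is against the stop, and the bystanders are where they were. One check of spring-back against the held-home picture and bystander shift, then I hand in.

```bash
python3 - <<'E'
from h import *
b=cv2.cvtColor(cv2.imread('pics/side8.png'),cv2.COLOR_BGR2GRAY).astype(np.float32)
for n,w in (('side5',(355,278,50,30)),('side0',(262,220,90,45)),('side0',(370,315,22,22)),('side0',(150,255,60,80))):
    a=cv2.cvtColor(cv2.imread(f'pics/{n}.png'),cv2.COLOR_BGR2GRAY).astype(np.float32)
    x,y,W,H=w; print(n,w,cv2.phaseCorrelate(a[y:y+H,x:x+W],b[y:y+H,x:x+W],cv2.createHanningWindow((W,H),cv2.CV_32F)))
r.finish_job()
E
```

```text
side5 (355, 278, 50, 30) ((-0.5621120227912471, 0.12144085595649123), 0.8146252047220865)
side0 (262, 220, 90, 45) ((0.0030114008951187543, 0.5910424829486054), 1.0198766673052753)
side0 (370, 315, 22, 22) ((0.025909495957975537, 0.0365581415334848), 0.9199910606775019)
side0 (150, 255, 60, 80) ((0.0130983165385814, -0.08568394517835287), 0.9583554844061534)
the job is handed in; nothing more can be done
```

The dish is under the lens with the carriage locked at the end stop, and I handed the job in at about 13 s.

**What I did:** I pressed the lock button about 4.6 mm down with closed fingertips and kept it down (4.5–9.7 N at each reading). I pushed against the finger rest until the carriage stopped and the push force rose to 11.5 N with almost no motion. I then lifted straight off while still pressing lightly toward the stop, and moved the arm clear.

**Last checks:**
- **Travel:** the button moved 149 mm in the side camera, against the 150 mm expected to home.
- **Lock:** after release the carriage went back about 0.6 pixel (roughly 1 mm). That is within the 2 mm lock play, so the last catch is holding it. The button is back at its original height.
- **Dish:** it is still in its ring below the light.
- **Bystanders:** the vial and slide box shifted less than 0.1 pixel. The image patch with the forceps, dish stack and staining jar showed no sideways shift but 0.6 pixel vertically. I read that as image noise, since nothing came near them, but did not look further. The dropper was not measured; it looked unmoved in the last top picture.

**Check that failed:** one picture after the push was useless because the arm blocked the view, so I moved the arm further away and took it again.

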